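# Load a tube rack into a laboratory shaker

### The job

Load the rack with the blue-capped tubes onto the shaker: keep it upright, set it flat on the platform and slide its tongue under the overhang of the retaining block until it is fully home and the red-knobbed spring plunger has dropped into the tongue's notch. Its bearings are delicate: put the rack down softly, feel your way in and never push harder than about 15 N. Then let go; leave the red-capped rack where it is.

Things in the scene. Friction and masses are not known exactly. Their poses are not given: they have to be found in the camera images.
- rack_blue: Rack to load: aluminium block 44 (x) x 90 (y) x 45 mm tall, eight blue caps up to 54 mm above its underside, 0.3 to 0.55 kg. Origin: centre of the block's underside, z up. Grip it across the 44 mm, clear from 6 to 45 mm up. Under it a steel foot 40 mm wide, 6 mm thick, which runs on at the -y end as a tongue 46 mm beyond the block.
- rack_tip (a point): Middle of the blue rack's tongue tip, at its underside: (0, -91, 0) mm from the rack's origin. Going back from the tip, the middle 14 mm of the tongue has a lead-in ramp rising from 1 to 6 mm over 10 mm, a 17 mm flat land at 6 mm, then the notch, 10.5 mm long, centre 32 mm behind the tip, floor 3 mm above the underside.
- rack_red: Second rack of the same make with red caps, on the same black mat; to be left where it is. Origin and axes as the blue one's.
- shaker: Bench shaker, fixed. White housing 220 (x) x 280 (y) mm; dark flat platform 206 x 270 mm, top 105 mm above the origin. Origin: centre of the underside on the bench, z up, -x is the front with display. The aluminium retaining block stands near the platform's -y end. Its bearings stand 28 N in all from a rack in the pocket (12 N of weight and plunger, 16 N of push); 90 N for an instant at set-down.
- mouth (a point): A mark on the platform (shaker frame 0, -55, 105 mm): nominal middle of the overhang's front edge. The retaining block is bolted through slots and really stands up to 12 mm either way along the shaker's y from here: not measured, to be felt. Overhang: underside 8.5 mm, top 14 mm above the platform. Pocket below: 43 mm wide, open to +y, end stop 39 mm behind the front edge.
- seat (a point): Nominal place of the rack's origin when home (shaker frame 0, -3, 105 mm), rack axes parallel to the shaker's, tongue to -y; really up to 12 mm either way along y, with the tip at the end stop. Flared guides 10 mm high stand up to 12 mm before the overhang, 60 mm apart at their tips. Pushing in takes 3 to 9 N while the ramp lifts the plunger, then 0 to 5 N of rubbing, till the stop is hit.
- plunger (a joint): Height (m) of the spring plunger: upright pin 8 mm across, round nose, red knob (21 mm across, top 40 mm over the platform), in the middle of the retaining block 8 mm behind the overhang's front edge. 0 = at rest, nose 1 mm above the platform; about 0.005 = lifted, riding on the tongue; about 0.002 = dropped into the notch. Spring 2 to 3.6 N down.
There are look-alikes about, which are no part of the job. Leave any orange look-alike of the rack_blue alone.

How it is judged:
By the outcome, as a careful person would: the job done as asked, in the order asked, and still so for the second after the job is handed in, with the robot touching nothing.
It also fails if it takes over 70 s, if anything falls off the work surface, if the arm or the gripper's body presses on something with over 40 N, if the wrist force passes 120 N, or if a joint passes its speed limit or range.

### The arm

A 6-joint arm with a two-finger parallel gripper is mounted at the origin on the work surface. World frame = base frame: x ahead of the robot, y to its left, z up, the work surface at z = 0. Lengths are in m, angles in rad, forces in N, time in s.
With the tool pointing down it reaches from about 0.275 to 0.85 m from the base axis. Payload 5.2 kg.
Tool frame: the origin (TCP) lies midway between the tips of the shut fingers; the grasp point (between the pads) lies 19 mm behind it; z points along the fingers, y is the direction in which the jaws open and shut (so a half turn about z gives the same grasp; the last joint's range is limited). The gripper opens to 85 mm and grips with 20 to 120 N. Pads are 22 mm wide; open, the fingers measure 114 mm over their backs; the gripper's body (76 mm by 85 mm) begins 54 mm behind the grasp point. The pads swing forward as they close: fully open they stand 13 mm farther back than shut.
Start: joints at [-1.487, 0.259, 1.535, -0, 1.348, -0.203], TCP at [0.156, -0.528, 0.231] pointing down, gripper open.
Joint ranges: [-3.14, 3.14], [-0.91, 2.08], [0.19, 2.58], [-1.22, 4.36], [0.22, 2.71], [-3.12, 3.12]. Speed limits (rad/s): [2.57, 2.57, 3.14, 3.14, 3.14, 3.14].

### API

Orientations are given as a unit quaternion [w, x, y, z].
In Python, from plant import * gives the robot as it stands.
- The arm moves only by the tool servo_tool, never from a script. Its argument "increments" is a list of rows, each a list of 5 numbers: the shift along the tool's x, y, z in units of 40 cm (1.0 is 40 cm), then the turn about the tool's z in units of 2 rad (1.0 is 2 rad), then the finger opening in mm, from 0 to 85.4. In form: [[x, y, z, roll, fingers], ...]. A call has exactly 5 rows; each row is the pose to reach, as a shift and turn from the pose commanded when the call began, along the tool's axes at that moment; what a row does not reach only later rows make up. A row lasts 1/10 s, in which the tool goes at most 50 mm and 8.59 degrees, less where a joint would pass 70% of its speed; a pose out of reach is approached as far as the arm can. A call with a number of a shift or a turn outside -1 to 1 is refused whole. A call with a gripper value outside its range is refused whole. The fingers move at their own pace and stop on an object; "grip_force" is the grip in N (left out, the last holds). Time passes only in rows, so rows that repeat a pose let the fingers close, or fill a call up. It gives the time, the measured TCP pose, the force and the opening at its end, in the units of the state.
- get_state(): the state, without advancing time (a new reading comes with each control period).
- camera(name): name is "scene" or "top" or "wrist"; returns the picture (384x512x3 uint8, red, green, blue); there is no depth.
- calibration(name): a dict with "fovy" (degrees; the focal length in pixels is half the picture's height over the tangent of half this angle, whatever the lens; pixels are square), "cx", "cy" (the principal point, pixels), "R" (3x3) and "t" (3): a world point X has camera coordinates R X + t. Camera axes: x right, y down, z forward; pixel columns grow to the right and rows downward; lengths in m; the calibration is good to about 2 mm. A picture is of the moment at which its call begins: read the wrist's pose just before it. calibration takes no time and is no camera call; for the wrist camera it gives the pose at the moment of the call.
- close_job(): hands the job in, once; it reports no verdict.
Trained networks look in the newest picture that a camera, given by its name, has taken for a name from the list of things; names that differ only in an ending like _2 or _b are one class to them, and where a whole thing is asked for, a point or a joint stands for the part that bears it (a point fixed in the world has none). Each returns a list of dicts, best first, with "conf" (0 to 1); they miss things now and then, are a little off and sometimes report something else, mostly with a low value. They report only what shows in the picture. A call takes as long as a camera call. They do not tell look-alikes from the thing itself.
- cut_out(camera, target): "region" (384x512 bool, what is visible of it) and "point" ([column, row] in pixels, amid what is visible of it).
- spot_point(camera, target): "point" ([column, row] in pixels: a listed point, or the origin of a listed thing).
The state is a dict: "clock": time; "joint_pos": joint angles; "dq": joint speeds; "joint_torque": joint torques, N m; "ee_pos": TCP position; "tcp_rot": TCP orientation; "contact_force": force on the tool from outside, world axes, zero at the start; "torque": the same for the moment, N m; "gripper_width": opening from 0.0 (shut) to 1.0 (fully open).
Only numpy, scipy, OpenCV 4.12 (cv2) and the standard library are available. Lean on these libraries where they do the work, as an engineer would, in place of code of your own. Each camera call takes 0.05 s, during which the arm holds its last target.

## Working session

There is one attempt and no reset: what is moved stays moved. The work goes in short steps, Python scripts to look and compute and a tool call to move; the robot and the scene stay as the last step left them, time stands still between calls to the robot, and variables do not carry over. Pictures are saved under pics/ and viewed, and the job is handed in when it is done.

Besides the shell and the picture viewer there is one more tool, called as name(argument=value, ...) on one line, values as JSON. servo_tool: Moves the arm, as the interface text tells. Its arguments: {"type":"object","properties":{"increments":{"type":"array"},"grip_force":{"type":"number"}},"required":["increments"]}

```bash
ls; mkdir -p pics; python3 - <<'E'
from plant import *
import cv2
s=get_state();print(s)
for n in("scene","top","wrist"):
    im=camera(n);cv2.imwrite(f"pics/a_{n}.png",im[:,:,::-1])
    c=calibration(n);print(n,c)
    for t in ("rack_blue","rack_red","shaker"):
        try:
            r=spot_point(n,t);print(t,[(x['conf'],x['point']) for x in r])
        except Exception as e:print(t,e)
print(get_state()['clock'])
E
```

```text
pics
{'clock': 0.0, 'joint_pos': array([-1.48679641e+00,  2.59320472e-01,  1.53610116e+00,  2.55370459e-05,
        1.34799486e+00, -2.02827162e-01]), 'dq': array([ 9.39194897e-04, -1.48092865e-03, -8.58743390e-04,  4.43601992e-06,
       -9.81662827e-04, -4.03534150e-04]), 'joint_torque': array([-1.24802636e-04, -4.46031690e+01, -2.90576077e+01, -6.22082043e-04,
        1.19312340e-02,  2.01869796e-06]), 'ee_pos': array([ 0.1555719 , -0.52698369,  0.23047956]), 'tcp_rot': array([-9.09570098e-04,  9.89733886e-01,  1.42919571e-01,  6.65768774e-05]), 'contact_force': array([ 0.09051397,  0.35213791, -0.36577411]), 'torque': array([-0.0021496 ,  0.03324009,  0.0189515 ]), 'gripper_width': 1.0018612773528093}
scene {'fovy': 45.50147647834284, 'cx': 263.83643612668936, 'cy': 184.63251784071028, 'R': array([[ 0.13438792,  0.99092606, -0.00233129],
       [ 0.80308005, -0.11029017, -0.58557537],
       [-0.58051902,  0.07682204, -0.81061461]]), 't': array([-0.00328436, -0.34818194,  1.65333111])}
rack_blue [(0.93, [146.7, 172.4]), (0.8, [227.7, 167.8]), (0.7, [227.0, 213.0])]
rack_red []
shaker [(0.67, [358.4, 197.4])]
top {'fovy': 49.00165308378024, 'cx': 254.8156149257576, 'cy': 194.86091166184036, 'R': array([[-0.01228612, -0.99961553, -0.02485656],
       [-0.99484538,  0.01472229, -0.10032905],
       [ 0.10065642,  0.02349577, -0.99464377]]), 't': array([-0.04644131,  0.49071798,  1.11898032])}
rack_blue [(0.9, [387.8, 252.0]), (0.75, [299.8, 186.1]), (0.56, [297.2, 243.3])]
rack_red [(0.68, [297.6, 146.0])]
shaker [(0.85, [155.1, 184.5])]
wrist {'fovy': 64.54213481416684, 'cx': 257.0438380868858, 'cy': 192.96974660387912, 'R': array([[ 2.83604749e-01, -9.58941160e-01,  4.44931081e-04],
       [-9.10649754e-01, -2.69177229e-01,  3.13465541e-01],
       [-3.00475244e-01, -8.93054924e-02, -9.49599472e-01]]), 't': array([-0.55051949, -0.04096175,  0.38027608])}
rack_blue []
rack_red []
shaker []
0.6
```

View pics/a_scene.png

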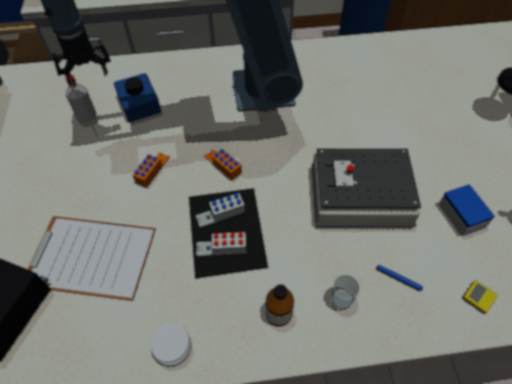

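View pics/a_top.png

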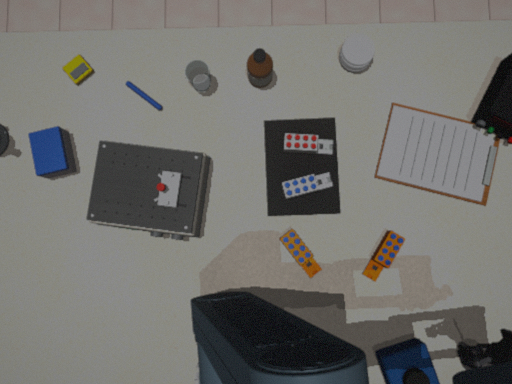

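View pics/a_wrist.png

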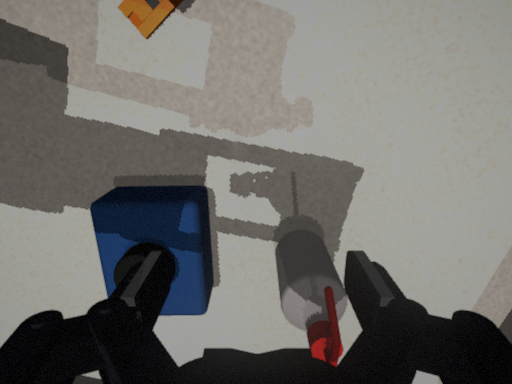

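```bash
cat > h.py <<'E'
from plant import *
import numpy as np, cv2
from scipy.spatial.transform import Rotation as Ro
def K(c): 
    f=192/np.tan(np.radians(c['fovy']/2)); return f
def unproj(c,p,z):
    f=K(c); d=np.array([(p[0]-c['cx'])/f,(p[1]-c['cy'])/f,1.])
    R=np.array(c['R']);t=np.array(c['t']); o=-R.T@t; d=R.T@d
    return o+d*(z-o[2])/d[2]
def proj(c,X):
    X=np.atleast_2d(X)@np.array(c['R']).T+np.array(c['t']); f=K(c)
    return np.c_[f*X[:,0]/X[:,2]+c['cx'],f*X[:,1]/X[:,2]+c['cy']]
def toolR(s):
    q=s['tcp_rot'];return Ro.from_quat([q[1],q[2],q[3],q[0]]).as_matrix()
E
python3 - <<'E'
from h import *
im=cv2.imread("pics/a_top.png")
cv2.imwrite("pics/b.png",np.hstack([cv2.resize(im[130:245,80:215],None,fx=3,fy=3,interpolation=2),cv2.resize(im[115:230,260:345],None,fx=3,fy=3,interpolation=2)]))
c=calibration("top")
print("rack0",unproj(c,[299.8,186.1],0.0),unproj(c,[301,186],0.05))
for p in [(100,143),(207,153),(197,235),(88,222)]: print(unproj(c,p,.1))
print("knob",unproj(c,(161,187),.145)); print(toolR(get_state()))
print("cam->",-calibration("wrist")['R'].T@calibration("wrist")['t'])
E
```

```text
rack0 [ 0.51502192 -0.17740977  0.        ] [ 0.50920963 -0.17639042  0.05      ]
[0.62318539 0.34422426 0.1       ]
[0.59209589 0.06647889 0.1       ]
[0.38299737 0.09190288 0.1       ]
[0.41933726 0.36990994 0.1       ]
knob [0.50050208 0.17306152 0.145     ]
[[ 9.59154588e-01  2.82882441e-01  3.40982508e-06]
 [ 2.82882440e-01 -9.59154585e-01  8.81481819e-05]
 [ 2.82061222e-05 -8.35831535e-05 -9.99999996e-01]]
cam-> [ 0.23309322 -0.50499799  0.37427671]
```

View pics/b.png

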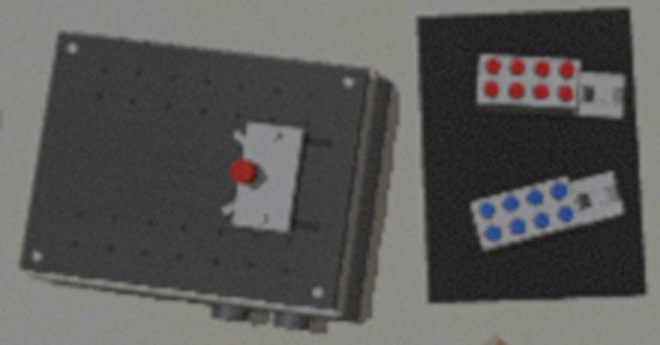

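servo_tool(increments=[[0.1,-0.06,-0.05,-0.07,85],[0.21,-0.11,-0.08,-0.14,85],[0.32,-0.16,-0.1,-0.21,85],[0.43,-0.22,-0.1,-0.28,85],[0.54,-0.28,-0.1,-0.35,85]], grip_force=40)

```text
clock: 1.1
ee_pos: [0.3321, -0.3579, 0.2719]
tcp_rot: [0.001, 0.879, 0.476, 0.0]
contact_force: [0.7, -1.1, 0.3]
gripper_width: 0.993
```

```bash
cat > go.py <<'E'
from h import *
import sys
x,y,z,yaw=map(float,sys.argv[1:5])
s=get_state();R=toolR(s);d=R.T@(np.array([x,y,z])-s['ee_pos'])
cy=np.degrees(np.arctan2(R[1,0],R[0,0]))
print("t",s['clock'],"pos",s['ee_pos'],"yaw",cy,"F",s['contact_force'],"w",s['gripper_width'],"q",np.round(s['joint_pos'],2))
print("units",np.round(d/.4,4),"roll",round(-np.radians(yaw-cy)/2,4))
E
python3 go.py .50 -.19 .25 104
```

```text
t 1.1 pos [ 0.33213695 -0.35794567  0.27193379] yaw 56.8370076084713 F [ 0.74921838 -1.13152593  0.25668443] w 0.9934727153401111 q [-1.05  0.12  1.61  0.    1.41 -0.47]
units [0.5811 0.1215 0.0547] roll -0.4116
```

servo_tool(increments=[[0.11,0.02,0.0,-0.07,85],[0.22,0.04,0.0,-0.14,85],[0.33,0.07,0.0,-0.21,85],[0.44,0.1,0.0,-0.28,85],[0.55,0.12,0.0,-0.35,85]])

```text
clock: 1.6
ee_pos: [0.4937, -0.2007, 0.2715]
tcp_rot: [0.0, 0.663, 0.749, 0.0]
contact_force: [0.6, -0.3, 0.7]
gripper_width: 0.993
```

servo_tool(increments=[[0,0,0,-0.05,85],[0,0,0,-0.05,85],[0,0,0,-0.05,85],[0,0,0,-0.05,85],[0,0,0,-0.05,85]])

```text
clock: 2.1
ee_pos: [0.4917, -0.203, 0.2714]
tcp_rot: [0.0, 0.628, 0.778, -0.0]
contact_force: [0.2, -0.7, 0.3]
gripper_width: 0.995
```

```bash
python3 - <<'E'
from h import *
print(get_state()['ee_pos'],get_state()['contact_force'])
c=calibration("wrist");im=camera("wrist");cv2.imwrite("pics/c.png",cv2.resize(im[:,:,::-1],None,fx=1.5,fy=1.5,interpolation=2));cv2.imwrite("pics/c0.png",im[:,:,::-1])
np.savez("c.npz",**c)
for n in("rack_blue","rack_tip"):
    print(n,[(x['conf'],x['point'],unproj(c,x['point'],0.0)) for x in spot_point("wrist",n)])
E
python3 go.py .50 -.19 .25 104
```

```text
[ 0.49174518 -0.20296958  0.2714179 ] [ 0.22480291 -0.73498909  0.30918428]
rack_blue [(0.95, [134.2, 259.5], array([ 0.34136948, -0.40485289,  0.        ])), (0.85, [157.8, 98.5], array([ 0.35044217, -0.15936589,  0.        ])), (0.69, [274.1, 134.9], array([ 0.50912877, -0.17295546,  0.        ]))]
rack_tip [(0.9, [97.1, 129.2], array([ 0.27524312, -0.21595881,  0.        ])), (0.77, [82.8, 219.0], array([ 0.26120249, -0.35270852,  0.        ])), (0.7, [275.8, 199.4], array([ 0.53272316, -0.26237668,  0.        ]))]
t 2.25 pos [ 0.49193819 -0.2027228   0.27141744] yaw 102.26997711400645 F [ 0.42679338 -0.35134701  0.60491536] w 0.9953660198774977 q [-0.6   0.2   1.51  0.    1.43 -0.81]
units [0.0268 0.0264 0.0535] roll -0.0151
```

View pics/c.png

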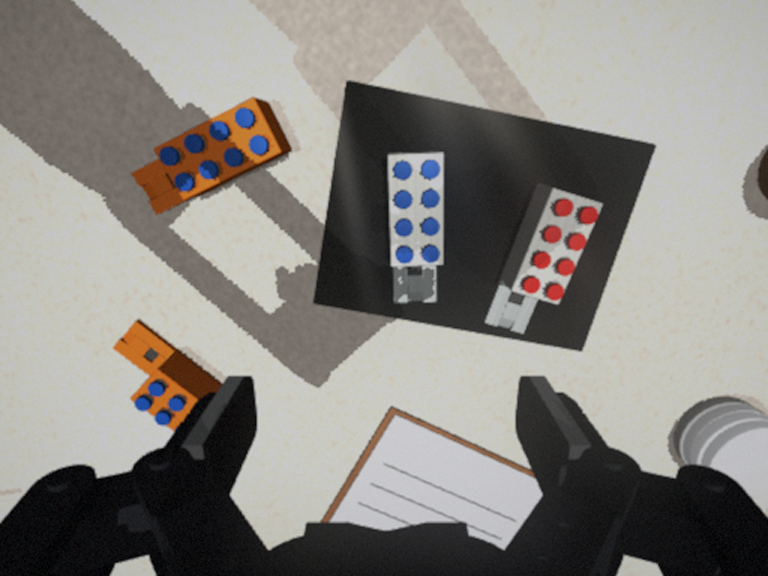

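```bash
python3 - <<'E'
from h import *
c=dict(np.load("c.npz"))
im=cv2.imread("pics/c0.png").astype(int);b,g,r=im[...,0],im[...,1],im[...,2]
m=((b>r+50)&(b>g+25)).astype(np.uint8);m[:, :250]=0;m[:,305:]=0;m[:90]=0;m[200:]=0
n,l,st,ce=cv2.connectedComponentsWithStats(m)
P=[(unproj(c,ce[i],.053)[:2]) for i in range(1,n) if st[i,4]>20]
P=np.array(P);print(len(P),P)
mu=P.mean(0);u,s,v=np.linalg.svd(P-mu);print(mu,np.degrees(np.arctan2(v[0,1],v[0,0])),s)
Q=np.array([unproj(c,np.array(p)/1.5,.045)[:2] for p in [(388,153),(443,153),(443,264),(390,266)]]);print(Q,Q.mean(0),np.linalg.norm(np.diff(Q,axis=0),axis=1))
t=unproj(c,np.array([415,302])/1.5,0.0);print("tip",t, np.degrees(np.arctan2(*(t[:2]-mu)[::-1])))
E
```

```text
8 [[ 0.49211636 -0.14404094]
 [ 0.51283586 -0.13885281]
 [ 0.49753769 -0.16564292]
 [ 0.51811462 -0.16028557]
 [ 0.52357418 -0.18194498]
 [ 0.5031483  -0.18712   ]
 [ 0.50844778 -0.20864088]
 [ 0.52915632 -0.20350518]]
[ 0.51061639 -0.17375416] -75.80059811695459 [0.07027741 0.03006266]
[[ 0.47914223 -0.13455167]
 [ 0.52086334 -0.12549544]
 [ 0.54321819 -0.21183777]
 [ 0.50020353 -0.22294626]] [ 0.51085682 -0.17370778] [0.0426927  0.08918933 0.04442588]
tip [ 0.53463706 -0.26500226  0.        ] -75.25173172388723
```

```bash
python3 go.py .5127 -.1815 .10 104.2
```

```text
t 2.25 pos [ 0.49193819 -0.2027228   0.27141744] yaw 102.26997711400645 F [ 0.42679338 -0.35134701  0.60491536] w 0.9953660198774977 q [-0.6   0.2   1.51  0.    1.43 -0.81]
units [0.0409 0.0619 0.4285] roll -0.0168
```

servo_tool(increments=[[0.02,0.03,0.1,-0.01,80],[0.041,0.062,0.2,-0.017,75],[0.041,0.062,0.3,-0.017,75],[0.041,0.062,0.4,-0.017,75],[0.041,0.062,0.428,-0.017,75]])

```text
clock: 2.75
ee_pos: [0.5102, -0.1794, 0.0961]
tcp_rot: [-0.004, 0.614, 0.79, -0.0]
contact_force: [0.3, -0.1, 0.8]
gripper_width: 0.878
```

servo_tool(increments=[[0,0,0,0,75],[0,0,0,0,75],[0,0,0,0,75],[0,0,0,0,75],[0,0,0,0,75]])

```text
clock: 3.25
ee_pos: [0.5136, -0.1812, 0.1014]
tcp_rot: [0.001, 0.613, 0.79, 0.0]
contact_force: [-0.3, -0.5, 0.3]
gripper_width: 0.879
```

```bash
python3 go.py .5127 -.1815 .011 104.2;  python3 - <<'E'
from h import *
c=calibration("wrist");im=camera("wrist")[:,:,::-1].copy()
o=np.array([.5107,-.1737,0]);a=np.radians(104.2);Y=np.array([np.cos(a),np.sin(a),0]);X=np.array([Y[1],-Y[0],0]);Z=np.array([0,0,1])
# rack -y is tongue: tongue dir = -Y
B=[o+sx*.022*X+sy*.045*Y+.045*Z for sx,sy in((-1,-1),(1,-1),(1,1),(-1,1))]
im=cv2.resize(im,None,fx=1.5,fy=1.5)
cv2.polylines(im,[np.int32(proj(c,B)*1.5)],True,(0,255,0),1)
cv2.imwrite("pics/d.png",im)
E
```

```text
t 3.25 pos [ 0.51362981 -0.18118423  0.10142401] yaw 104.32010931293541 F [-0.30652624 -0.46699396  0.34379421] w 0.8792751810003159 q [-0.54  0.37  1.72  0.    1.05 -0.79]
units [ 2.000e-04 -2.800e-03  2.261e-01] roll 0.001
```

View pics/d.png

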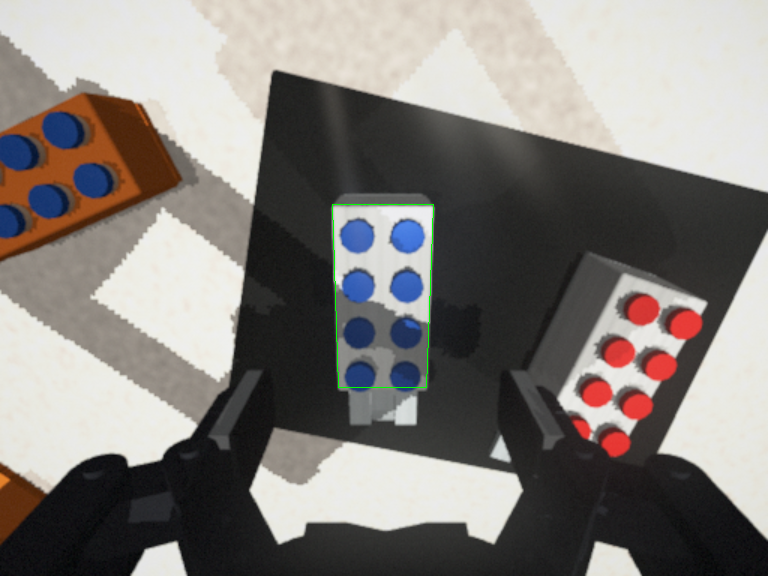

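servo_tool(increments=[[0,-0.002,0.05,0,62],[0,-0.002,0.11,0,62],[0,-0.002,0.16,0,62],[0,-0.002,0.2,0,62],[0,-0.002,0.222,0,62]])

```text
clock: 3.8
ee_pos: [0.5117, -0.1806, 0.0102]
tcp_rot: [-0.001, 0.613, 0.79, -0.0]
contact_force: [0.3, 0.2, -0.7]
gripper_width: 0.727
```

servo_tool(increments=[[0,0,0,0,62],[0,0,0,0,40],[0,0,0,0,30],[0,0,0,0,30],[0,0,0,0,30]], grip_force=50)

```text
clock: 4.3
ee_pos: [0.5128, -0.1814, 0.0123]
tcp_rot: [0.001, 0.613, 0.79, 0.0]
contact_force: [-0.2, -0.4, 4.9]
gripper_width: 0.51
```

servo_tool(increments=[[0,0,0,0,30],[0,0,0,0,30],[0,0,0,0,30],[0,0,0,0,30],[0,0,0,0,30]])

```text
clock: 4.8
ee_pos: [0.5128, -0.1814, 0.0123]
tcp_rot: [0.001, 0.613, 0.79, 0.0]
contact_force: [0.2, 0.3, 6.7]
gripper_width: 0.508
```

```bash
python3 go.py .5127 -.1815 .011 104.2
```

```text
t 4.8 pos [ 0.51281416 -0.18138831  0.01226768] yaw 104.32807919549406 F [0.20158557 0.27201255 6.69752751] w 0.5078344372256055 q [-0.55  0.49  1.8  -0.    0.85 -0.8 ]
units [-0.0002 -0.0003  0.0032] roll 0.0011
```

servo_tool(increments=[[0,0,-0.02,0,30],[0,0,-0.06,0,30],[0,0,-0.13,0,30],[0,0,-0.23,0,30],[0,0,-0.34,0,30]])

```text
clock: 5.3
ee_pos: [0.5107, -0.18, 0.1473]
tcp_rot: [-0.002, 0.613, 0.79, -0.0]
contact_force: [1.1, -0.2, -4.0]
gripper_width: 0.502
```

servo_tool(increments=[[0,0,-0.11,0,30],[0,0,-0.22,0,30],[0,0,-0.33,0,30],[0,0,-0.43,0,30],[0,0,-0.48,0,30]])

```text
clock: 5.8
ee_pos: [0.5126, -0.181, 0.3433]
tcp_rot: [0.002, 0.613, 0.79, 0.0]
contact_force: [0.1, -0.3, -4.2]
gripper_width: 0.514
```

```bash
python3 go.py .5 .15 .34 83.6
python3 - <<'E'
from h import *
im=camera("scene")[:,:,::-1]
cv2.imwrite("pics/e.png",cv2.resize(im[50:250,130:430],None,fx=2.5,fy=2.5))
E
```

```text
t 5.8 pos [ 0.51256528 -0.18101682  0.3432659 ] yaw 104.33349141961092 F [ 0.13002904 -0.31541913 -4.20546133] w 0.5138873151131509 q [-0.54  0.19  1.35  0.    1.59 -0.8 ]
units [0.8096 0.1744 0.0062] roll 0.1809
```

View pics/e.png

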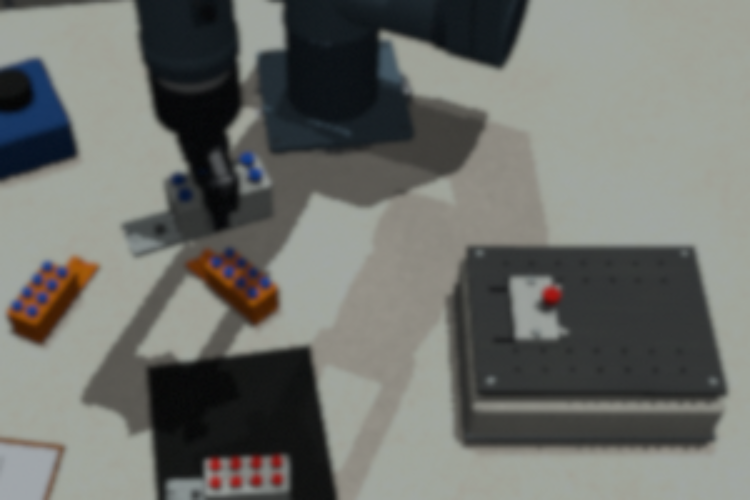

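The rack is held upright about 0.33 m up, with the red rack still on its mat and the shaker at the right. I'm moving towards the shaker to look at it with the wrist camera.

servo_tool(increments=[[0.08,0.01,0,0.03,30],[0.17,0.03,0,0.07,30],[0.27,0.05,0,0.1,30],[0.36,0.07,0,0.14,30],[0.45,0.09,0,0.18,30]])

```text
clock: 6.35
ee_pos: [0.5013, 0.0041, 0.3376]
tcp_rot: [-0.001, 0.746, 0.666, -0.001]
contact_force: [0.3, 0.5, -4.4]
gripper_width: 0.509
```

```bash
python3 go.py .5 .15 .34 83.6
```

```text
t 6.35 pos [0.50128672 0.00405931 0.33764952] yaw 83.5002855285542 F [ 0.26856895  0.48924406 -4.3829682 ] w 0.5086141794118317 q [-0.21  0.12  1.45  0.    1.57 -0.1 ]
units [ 0.3621 -0.0445 -0.0056] roll -0.0009
```

servo_tool(increments=[[0.09,-0.01,0,0,30],[0.18,-0.02,0,0,30],[0.27,-0.03,0,0,30],[0.34,-0.04,0,0,30],[0.36,-0.045,0,0,30]])

```text
clock: 6.85
ee_pos: [0.4991, 0.1503, 0.3376]
tcp_rot: [-0.002, 0.744, 0.668, -0.001]
contact_force: [0.2, 0.0, -4.2]
gripper_width: 0.509
```

servo_tool(increments=[[0,0,0,0,30],[0,0,0,0,30],[0,0,0,0,30],[0,0,0,0,30],[0,0,0,0,30]])

```text
clock: 7.35
ee_pos: [0.5006, 0.1466, 0.3393]
tcp_rot: [0.0, 0.745, 0.667, -0.0]
contact_force: [-0.3, -0.8, -4.4]
gripper_width: 0.508
```

```bash
python3 go.py .5 .15 .34 83.6
python3 - <<'E'
from h import *
c=calibration("wrist");im=camera("wrist")[:,:,::-1];np.savez("f.npz",**c);cv2.imwrite("pics/f0.png",im)
cv2.imwrite("pics/f.png",cv2.resize(im,None,fx=1.5,fy=1.5,interpolation=2))
for n in("mouth","seat","shaker","plunger"):
    try: print(n,[(x['conf'],x['point'],unproj(c,x['point'],0.105)) for x in spot_point("wrist",n)])
    except Exception as e: print(e)
E
```

```text
t 7.35 pos [0.50064157 0.14658916 0.33932705] yaw 83.614815223205 F [-0.31715946 -0.79133089 -4.4112501 ] w 0.5075735037590349 q [ 0.07  0.16  1.4  -0.    1.58  0.18]
units [ 0.0083 -0.0025 -0.0017] roll 0.0001
mouth [(0.65, [254.9, 138.4], array([0.50140065, 0.17302962, 0.105     ]))]
seat [(0.63, [254.7, 92.4], array([0.50723743, 0.22659373, 0.105     ]))]
shaker [(0.82, [252.3, 91.0], array([0.50460782, 0.22845931, 0.105     ])), (0.2, [254.5, 93.8], array([0.50682595, 0.22506183, 0.105     ]))]
it knows: mouth, rack_blue, rack_red, rack_tip, seat, shaker
```

View pics/f.png

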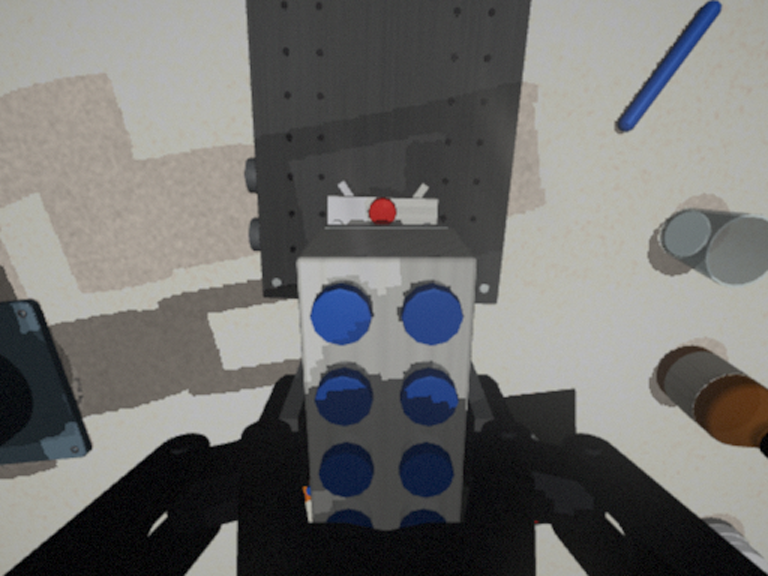

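```bash
python3 - <<'E'
from h import *
im=cv2.imread("pics/f0.png")
a=cv2.resize(im[110:210,155:355],None,fx=4,fy=4,interpolation=2)
cv2.imwrite("pics/g.png",cv2.convertScaleAbs(a,alpha=1.5,beta=10))
b=np.hstack([cv2.resize(im[0:205,155:195],None,fx=4,fy=2.9),cv2.resize(im[0:205,320:365],None,fx=4,fy=2.9)])
cv2.imwrite("pics/g2.png",cv2.convertScaleAbs(b,alpha=1.5,beta=10))
E
```

```text
(no output)
```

View pics/g.png

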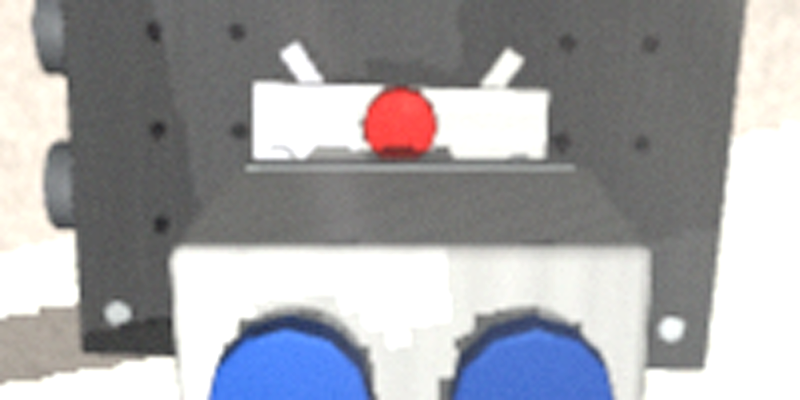

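View pics/g2.png

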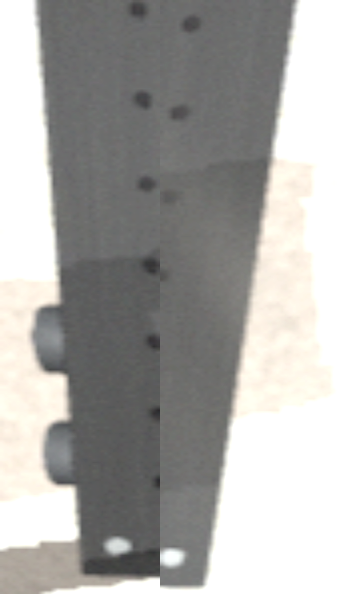

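```bash
python3 - <<'E'
from h import *
from scipy.optimize import least_squares
c=dict(np.load("f.npz"))
d=lambda u,v,ox=155,oy=110,sy=4:((u+.5)/4-.5+ox,(v+.5)/sy-.5+oy)
bl=unproj(c,d(85,350),.105)[:2];br=unproj(c,d(706,368),.105)[:2]
tl=unproj(c,(164.1,0),.105)[:2];tr=unproj(c,(353.4,0),.105)[:2]
sl=unproj(c,d(118,312),.105)[:2];sr=unproj(c,d(671,328),.105)[:2]
fl=unproj(c,d(253,82),.119)[:2];fr=unproj(c,d(549,89),.119)[:2]
kn=unproj(c,d(400,123),.144)[:2]
ang=lambda v:np.degrees(np.arctan2(v[1],v[0]))
print("yaws: front edge",ang(fr-fl),"corners",ang(br-bl),"screws",ang(sr-sl),"left",ang(tl-bl)-90,"right",ang(tr-br)-90)
print("widths",np.linalg.norm(br-bl),np.linalg.norm(tr-tl),np.linalg.norm(fr-fl))
for nm,p in(("bl",bl),("br",br),("cornermid",(bl+br)/2),("screwmid",(sl+sr)/2),("topmid",(tl+tr)/2),("front",(fl+fr)/2),("knob",kn)):print(nm,p)
yaw=np.radians(-6.4)
for yd in(-6,-6.5,-7):
  a=np.radians(yd);X=np.array([np.cos(a),np.sin(a)]);Y=np.array([-X[1],X[0]])
  org=(bl+br)/2+.135*Y
  print(yd,org,[np.round([(p-org)@X*1e3,(p-org)@Y*1e3],1) for p in((fl+fr)/2,kn,(tl+tr)/2,(sl+sr)/2)])
# same from the top camera (first picture)
ct=calibration("top")
k=unproj(ct,(80+(243.5)/3-.3,130+171/3-.3),.144)[:2];print("top knob",k)
P=[unproj(ct,(80+u/3-.3,130+v/3-.3),.105)[:2] for u,v in((60,32),(370,72),(340,322),(22,268))];P=np.array(P)
print(P,P.mean(0),ang(P[0]-P[1])-90,ang(P[3]-P[2])-90,ang(P[1]-P[2]))
# rack in hand: caps in this picture
E
```

```text
yaws: front edge -7.683309748773845 corners -8.115579560704479 screws -8.092633830534862 left -7.915125235945837 right -7.906865933874812
widths 0.20441941189264753 0.20446259905409156 0.08726424833348964
bl [0.38965741 0.10833255]
br [0.59202962 0.07947458]
cornermid [0.49084351 0.09390357]
screwmid [0.49199719 0.10732962]
topmid [0.52229649 0.32025556]
front [0.5027012  0.18362836]
knob [0.50171828 0.17642034]
-6 [0.50495486 0.22816402] [array([  2.4, -44.5]), array([  2.2, -51.8]), array([ 7.6, 93.4]), array([  -0.3, -121.5])]
-6.5 [0.50612595 0.22803577] [array([  1.6, -44.5]), array([  1.5, -51.8]), array([ 5.6, 93.5]), array([  -0.4, -121.5])]
-7 [0.50729588 0.2278973 ] [array([  0.8, -44.5]), array([  0.7, -51.8]), array([ 3.6, 93.5]), array([  -0.5, -121.5])]
top knob [0.5013696  0.17364602]
[[0.62894178 0.34317846]
 [0.589434   0.07594924]
 [0.37801417 0.10105459]
 [0.42666165 0.37047023]] [0.5057629  0.22266313] -8.409817985258343 -10.235419294449741 -6.771960545012672
```

```bash
python3 - <<'E'
from h import *
c=dict(np.load("f.npz"));s=get_state();R=toolR(s);p=s['ee_pos']
im=cv2.imread("pics/f0.png").astype(int);b,g,r=im[...,0],im[...,1],im[...,2]
m=((b>r+40)&(b>g+20)).astype(np.uint8);m[:,:200]=0;m[:,315:]=0;m[:180]=0
n,l,st,ce=cv2.connectedComponentsWithStats(m)
zb=p[2]-.011
for i in range(1,n):
    if st[i,4]>100: 
        # cap extents
        cx=st[i,0]+st[i,2]/2-.5; cy=st[i,1]+st[i,3]/2-.5
        w=unproj(c,(cx,cy),zb+.053);print(st[i],np.round(R.T@(w-p)*1e3,1))
for u,v in((298,257),(475,257)):
    w=unproj(c,((u+.5)/1.5-.5,(v+.5)/1.5-.5),zb+.045);print(np.round(R.T@(w-p)*1e3,1))
a=np.radians(-7.95);X=np.array([np.cos(a),np.sin(a)]);Y=np.array([-X[1],X[0]])
org=np.array([.49084,.0939])+.135*Y;print(org)
for yy in(66,76,.0): 
    o=org+yy/1e3*Y-.0004*X; print(yy,"rack",o,"tcp",o-.008*Y)
E
```

```text
[ 207  192   41   38 1189] [ 39.8 -10.2 -42. ]
[ 268  192   41   38 1184] [ 39.8  11.5 -42. ]
[210 250  35  23 328] [ 19.3 -10.9 -42. ]
[269 250  37  24 513] [ 19.1  11.8 -42. ]
[213 263  34  20 204] [ 14.3 -10.1 -42. ]
[213 302  35  29 703] [ -5.9 -10.4 -42. ]
[267 303  35  28 704] [ -6.2  11.4 -42. ]
[ 52.2 -21.1 -34. ]
[ 52.2  22.4 -34. ]
[0.5095117  0.22760253]
66 rack [0.51824393 0.29302354] tcp [0.51713746 0.28510043]
76 rack [0.51962702 0.30292743] tcp [0.51852055 0.29500432]
0.0 rack [0.50911554 0.22765786] tcp [0.50800907 0.21973474]
```

```bash
cat > tgt.py <<'E'
from h import *
import sys
a=np.radians(-7.95);X=np.array([np.cos(a),np.sin(a)]);Y=np.array([-X[1],X[0]])
org=np.array([.49084,.0939])+.135*Y
o=org+float(sys.argv[1])/1e3*Y-.0010*X-.0075*Y
print(o[0],o[1])
E
python3 go.py $(python3 tgt.py 69) .145 82.05
```

```text
t 7.55 pos [0.50055664 0.14715581 0.33937016] yaw 83.66709888531736 F [ 0.02501162 -0.30456704 -3.68192127] w 0.505952048658309 q [0.07 0.16 1.4  0.   1.58 0.18]
units [0.3561 0.0018 0.4859] roll 0.0141
```

servo_tool(increments=[[0.07,0,0.02,0.003,30],[0.15,0.001,0.05,0.006,30],[0.23,0.001,0.09,0.009,30],[0.3,0.002,0.14,0.012,30],[0.356,0.002,0.2,0.014,30]])

```text
clock: 8.05
ee_pos: [0.5174, 0.2907, 0.2592]
tcp_rot: [0.0, 0.754, 0.657, 0.001]
contact_force: [0.4, 0.9, -4.4]
gripper_width: 0.508
```

servo_tool(increments=[[0,0,0.08,0,30],[0,0,0.15,0,30],[0,0,0.21,0,30],[0,0,0.25,0,30],[0,0,0.27,0,30]])

```text
clock: 8.55
ee_pos: [0.516, 0.2886, 0.1493]
tcp_rot: [-0.001, 0.754, 0.657, -0.001]
contact_force: [0.1, 0.2, -4.3]
gripper_width: 0.505
```

servo_tool(increments=[[0,0,0,0,30],[0,0,0,0,30],[0,0,0,0,30],[0,0,0,0,30],[0,0,0,0,30]])

```text
clock: 9.05
ee_pos: [0.5173, 0.289, 0.1521]
tcp_rot: [0.0, 0.754, 0.657, 0.001]
contact_force: [-0.6, 0.1, -4.5]
gripper_width: 0.512
```

```bash
python3 go.py $(python3 tgt.py 69) .1165 82.05
python3 - <<'E'
from h import *
im=camera("scene")[:,:,::-1];a=cv2.resize(im[90:240,290:440],None,fx=4,fy=4,interpolation=2)
im=camera("top")[:,:,::-1]
b=cv2.resize(im[100:250,80:230],None,fx=4,fy=4,interpolation=2)
cv2.imwrite("pics/i.png",cv2.resize(np.hstack([a,b]),(800,400)))
E
```

```text
t 9.05 pos [0.51726707 0.28901009 0.15208448] yaw 82.09054698707412 F [-0.62387086  0.07363307 -4.47938154] w 0.5122328803292913 q [0.32 0.39 1.54 0.   1.2  0.46]
units [-0.001  -0.0006  0.089 ] roll 0.0004
```

View pics/i.png

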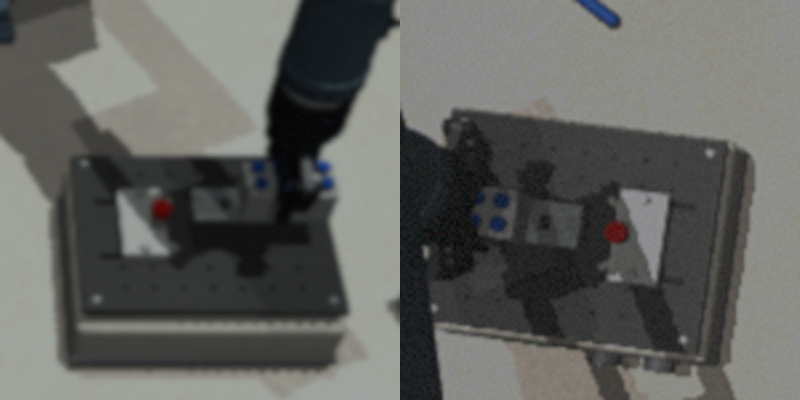

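The rack hangs just above the platform, its tongue pointing at the block and lined up with the knob. Coming down.

servo_tool(increments=[[0,0,0.02,0,30],[0,0,0.04,0,30],[0,0,0.055,0,30],[0,0,0.065,0,30],[0,0,0.07,0,30]])

```text
clock: 9.65
ee_pos: [0.5165, 0.2888, 0.1224]
tcp_rot: [-0.0, 0.754, 0.657, -0.001]
contact_force: [-0.4, -0.7, -4.7]
gripper_width: 0.508
```

servo_tool(increments=[[0,0,0.0015,0,30],[0,0,0.003,0,30],[0,0,0.0045,0,30],[0,0,0.006,0,30],[0,0,0.0075,0,30]])

```text
clock: 10.15
ee_pos: [0.517, 0.2889, 0.1204]
tcp_rot: [0.0, 0.754, 0.657, 0.0]
contact_force: [0.5, -0.7, -3.6]
gripper_width: 0.51
```

servo_tool(increments=[[0,0,0.0012,0,30],[0,0,0.0025,0,30],[0,0,0.0037,0,30],[0,0,0.005,0,30],[0,0,0.005,0,30]])

```text
clock: 10.65
ee_pos: [0.5168, 0.2889, 0.1182]
tcp_rot: [-0.0, 0.754, 0.657, -0.0]
contact_force: [-0.4, -0.2, -4.0]
gripper_width: 0.508
```

servo_tool(increments=[[0,0,0.001,0,30],[0,0,0.002,0,30],[0,0,0.003,0,30],[0,0,0.003,0,30],[0,0,0.003,0,30]])

```text
clock: 11.15
ee_pos: [0.5169, 0.2889, 0.1171]
tcp_rot: [0.0, 0.754, 0.657, 0.0]
contact_force: [0.6, 0.6, -4.6]
gripper_width: 0.507
```

servo_tool(increments=[[0,0,0.001,0,30],[0,0,0.0015,0,30],[0,0,0.002,0,30],[0,0,0.002,0,30],[0,0,0.002,0,30]])

```text
clock: 11.65
ee_pos: [0.5169, 0.2889, 0.1163]
tcp_rot: [0.0, 0.754, 0.657, -0.0]
contact_force: [-0.2, 0.1, -3.6]
gripper_width: 0.509
```

servo_tool(increments=[[0,0,0.0005,0,30],[0,0,0.001,0,30],[0,0,0.0015,0,30],[0,0,0.002,0,30],[0,0,0.002,0,30]])

```text
clock: 12.15
ee_pos: [0.5169, 0.2889, 0.1154]
tcp_rot: [-0.0, 0.754, 0.657, -0.0]
contact_force: [-0.1, 0.4, -4.7]
gripper_width: 0.506
```

servo_tool(increments=[[0,0,0.0005,0,30],[0,0,0.001,0,30],[0,0,0.0015,0,30],[0,0,0.002,0,30],[0,0,0.002,0,30]])

```text
clock: 12.65
ee_pos: [0.5169, 0.2889, 0.1147]
tcp_rot: [-0.0, 0.754, 0.657, -0.0]
contact_force: [-0.6, 0.0, -4.9]
gripper_width: 0.505
```

servo_tool(increments=[[0,0,0.0005,0,30],[0,0,0.001,0,30],[0,0,0.0015,0,30],[0,0,0.002,0,30],[0,0,0.002,0,30]])

```text
clock: 13.15
ee_pos: [0.5169, 0.2889, 0.1139]
tcp_rot: [-0.0, 0.754, 0.657, -0.0]
contact_force: [-0.2, 0.1, -3.5]
gripper_width: 0.509
```

servo_tool(increments=[[0,0,0.0005,0,30],[0,0,0.001,0,30],[0,0,0.0015,0,30],[0,0,0.002,0,30],[0,0,0.002,0,30]])

```text
clock: 13.65
ee_pos: [0.5169, 0.2889, 0.1133]
tcp_rot: [0.0, 0.754, 0.657, 0.0]
contact_force: [-1.1, -0.3, -3.2]
gripper_width: 0.508
```

servo_tool(increments=[[0,0,0.0005,0,30],[0,0,0.001,0,30],[0,0,0.001,0,30],[0,0,0.001,0,30],[0,0,0.001,0,30]])

```text
clock: 14.15
ee_pos: [0.5169, 0.2889, 0.1132]
tcp_rot: [0.0, 0.754, 0.657, 0.0]
contact_force: [-5.2, -1.1, 5.2]
gripper_width: 0.508
```

```bash
python3 - <<'E'
from h import *
F=[];T=[]
for i in range(3):
    s=get_state();F.append(s['contact_force']);T.append(s['torque'])
    im=camera("scene")
print(np.array(F),np.array(T))
cv2.imwrite("pics/j.png",cv2.resize(im[110:230,300:430,::-1],None,fx=5,fy=5,interpolation=2))
E
```

```text
[[-5.19827067 -1.14551264  5.24625055]
 [-3.32312093 -1.64120682  6.58549073]
 [-4.16077274 -1.63944979  5.88586811]] [[-0.26842747  0.59993312  0.0614443 ]
 [-0.32675233  0.54998426 -0.01985565]
 [-0.28290873  0.56585831 -0.0230145 ]]
```

View pics/j.png

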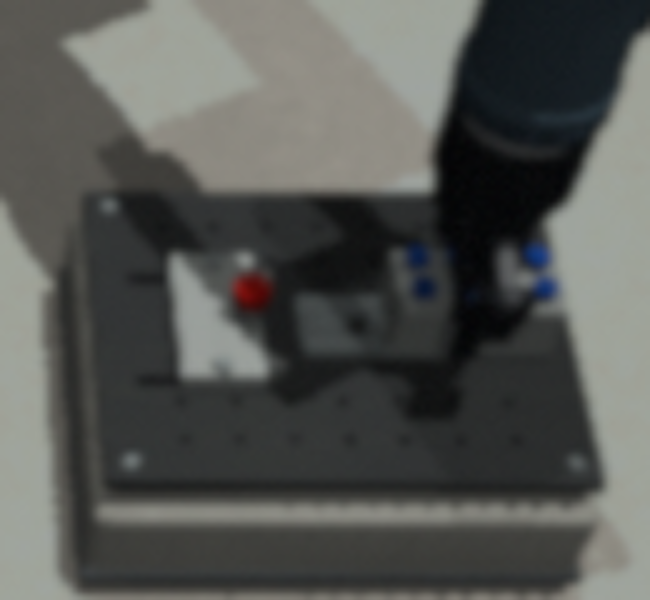

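servo_tool(increments=[[0,0,-0.0005,0,30],[0,0,-0.0005,0,30],[0,0,-0.0005,0,50],[0,0,-0.0005,0,50],[0,0,-0.0005,0,50]])

```text
clock: 14.8
ee_pos: [0.5173, 0.289, 0.1127]
tcp_rot: [0.0, 0.754, 0.657, 0.0]
contact_force: [-0.4, 0.3, 0.4]
gripper_width: 0.581
```

servo_tool(increments=[[0,0,-0.004,0,50],[0,0,-0.004,0,30],[0,0,-0.004,0,30],[0,0,-0.004,0,30],[0,0,-0.004,0,30]], grip_force=40)

```text
clock: 15.3
ee_pos: [0.5171, 0.289, 0.1148]
tcp_rot: [0.0, 0.754, 0.657, 0.0]
contact_force: [-0.3, 0.8, 2.3]
gripper_width: 0.514
```

```bash
cat > f.py <<'E'
from h import *
F=[];T=[]
for i in range(3):
    s=get_state();F.append(s['contact_force']);T.append(s['torque']);im=camera("scene")
a=np.radians(-7.95);X=np.array([np.cos(a),np.sin(a)]);Y=np.array([-X[1],X[0]])
org=np.array([.49084,.0939])+.135*Y
f=np.mean(F,0);p=s['ee_pos'];R=toolR(s)
print("t",s['clock'],"shaker-frame TCP mm",np.round([(p[:2]-org)@X*1e3,(p[:2]-org)@Y*1e3,(p[2]-.105)*1e3],2),"F x,y,z",np.round([f[:2]@X,f[:2]@Y,f[2]],2),"T",np.round(np.mean(T,0),2),"yaw",np.degrees(np.arctan2(R[1,0],R[0,0])),"w",s['gripper_width'])
E
python3 f.py
```

```text
t 15.4 shaker-frame TCP mm [-0.96 61.86  9.78] F x,y,z [-0.52  0.44  2.74] T [ 0.02  0.14 -0.01] yaw 82.09186241438645 w 0.5094889799609202
```

servo_tool(increments=[[0,0,-0.0004,0,30],[-0.008,0,-0.0004,0,30],[-0.017,0,-0.0004,0,30],[-0.025,0,-0.0004,0,30],[-0.032,0,-0.0004,0,30]])

```text
clock: 15.95
ee_pos: [0.5152, 0.2762, 0.1148]
tcp_rot: [-0.0, 0.754, 0.657, 0.0]
contact_force: [0.6, 4.0, 1.8]
gripper_width: 0.509
```

```bash
python3 f.py
```

```text
t 16.05 shaker-frame TCP mm [-1.09 48.48  9.81] F x,y,z [-0.18  3.17  2.03] T [ 0.51 -0.03 -0.01] yaw 82.07884679475163 w 0.5124457468774481
```

servo_tool(increments=[[0,0,-0.0006,0,30],[-0.003,0,-0.0006,0,30],[-0.007,0,-0.0006,0,30],[-0.011,0,-0.0006,0,30],[-0.015,0,-0.0006,0,30]])

```text
clock: 16.6
ee_pos: [0.5142, 0.2702, 0.1148]
tcp_rot: [-0.0, 0.754, 0.657, -0.0]
contact_force: [-0.1, 3.4, 0.9]
gripper_width: 0.509
```

```bash
python3 f.py
```

```text
t 16.7 shaker-frame TCP mm [-1.27 42.56  9.82] F x,y,z [-0.22  2.89  0.55] T [ 0.43 -0.12  0.04] yaw 82.08942194403083 w 0.5090832574315878
```

servo_tool(increments=[[-0.0025,0.0005,-0.0003,0,30],[-0.005,0.0007,-0.0003,0,30],[-0.0075,0.0007,-0.0003,0,30],[-0.01,0.0007,-0.0003,0,30],[-0.0125,0.0007,-0.0003,0,30]])

```text
clock: 17.25
ee_pos: [0.5137, 0.265, 0.1148]
tcp_rot: [-0.0, 0.754, 0.657, -0.0]
contact_force: [0.4, 2.6, -0.6]
gripper_width: 0.512
```

```bash
python3 f.py
```

```text
t 17.35 shaker-frame TCP mm [-1.01 37.47  9.79] F x,y,z [ 0.04  1.5  -1.1 ] T [ 0.26 -0.09  0.06] yaw 82.08714072130338 w 0.5140487763323051
```

servo_tool(increments=[[-0.0025,0,0,0,30],[-0.005,0,0,0,30],[-0.0075,0,0,0,30],[-0.01,0,0,0,30],[-0.0125,0,0,0,30]])

```text
clock: 17.9
ee_pos: [0.513, 0.2601, 0.1148]
tcp_rot: [-0.0, 0.754, 0.657, -0.0]
contact_force: [-0.5, -0.6, -4.0]
gripper_width: 0.513
```

```bash
python3 f.py
```

```text
t 18.0 shaker-frame TCP mm [-1.03 32.52  9.86] F x,y,z [-0.06 -0.26 -3.33] T [0.01 0.02 0.02] yaw 82.0856635879708 w 0.5053566048318422
```

servo_tool(increments=[[-0.002,0,0,0,30],[-0.004,0,0,0,30],[-0.006,0,0,0,30],[-0.008,0,0,0,30],[-0.01,0,0,0,30]])

```text
clock: 18.55
ee_pos: [0.5128, 0.2572, 0.1151]
tcp_rot: [-0.001, 0.754, 0.657, 0.001]
contact_force: [0.8, 5.6, -5.1]
gripper_width: 0.512
```

```bash
python3 f.py
```

```text
t 18.65 shaker-frame TCP mm [-0.87 29.5  10.04] F x,y,z [ 0.44  4.55 -5.28] T [ 0.9  -0.09 -0.01] yaw 82.09200351651319 w 0.5068211813689777
```

servo_tool(increments=[[-0.001,0,0,0,30],[-0.002,0,0,0,30],[-0.003,0,0,0,30],[-0.0035,0,0,0,30],[-0.0035,0,0,0,30]])

```text
clock: 19.2
ee_pos: [0.5126, 0.2553, 0.1151]
tcp_rot: [-0.0, 0.754, 0.657, 0.0]
contact_force: [0.3, 5.7, -5.4]
gripper_width: 0.507
```

```bash
python3 f.py
```

```text
t 19.3 shaker-frame TCP mm [-0.8  27.82 10.06] F x,y,z [-0.09  5.4  -5.68] T [ 1.04 -0.17  0.02] yaw 82.09290949305424 w 0.5070302691763635
```

servo_tool(increments=[[-0.0015,0,0,0,30],[-0.003,0,0,0,30],[-0.0045,0,0,0,30],[-0.006,0,0,0,30],[-0.007,0,0,0,30]])

```text
clock: 19.85
ee_pos: [0.5123, 0.2527, 0.1151]
tcp_rot: [-0.0, 0.754, 0.657, 0.0]
contact_force: [1.2, 6.2, -6.0]
gripper_width: 0.511
```

```bash
python3 f.py
```

```text
t 19.95 shaker-frame TCP mm [-0.78 25.2  10.09] F x,y,z [ 0.12  6.25 -5.88] T [ 1.15 -0.18 -0.  ] yaw 82.09050018923939 w 0.5100743748225887
```

servo_tool(increments=[[-0.0015,0,0,0,30],[-0.003,0,0,0,30],[-0.0045,0,0,0,30],[-0.006,0,0,0,30],[-0.0075,0,0,0,30]])

```text
clock: 20.5
ee_pos: [0.5119, 0.25, 0.1151]
tcp_rot: [-0.0, 0.754, 0.657, 0.001]
contact_force: [1.0, 7.8, -5.7]
gripper_width: 0.51
```

```bash
python3 f.py
```

```text
t 20.6 shaker-frame TCP mm [-0.72 22.28 10.12] F x,y,z [ 0.19  6.74 -5.64] T [ 1.16 -0.18  0.03] yaw 82.09067254164823 w 0.5125242100036935
```

servo_tool(increments=[[-0.0015,0,0,0,30],[-0.003,0,0,0,30],[-0.0045,0,0,0,30],[-0.006,0,0,0,30],[-0.0075,0,0,0,30]])

```text
clock: 21.15
ee_pos: [0.5112, 0.246, 0.1149]
tcp_rot: [0.0, 0.754, 0.657, -0.0]
contact_force: [0.1, 1.4, -5.5]
gripper_width: 0.511
```

```bash
python3 f.py
```

```text
t 21.25 shaker-frame TCP mm [-0.96 18.19  9.86] F x,y,z [ 0.1   1.69 -6.24] T [ 0.52 -0.13  0.02] yaw 82.09517473393937 w 0.511809819503377
```

servo_tool(increments=[[-0.003,0,0,0,30],[-0.006,0,0,0,30],[-0.009,0,0,0,30],[-0.012,0,0,0,30],[-0.015,0,0,0,30]])

```text
clock: 21.8
ee_pos: [0.5103, 0.2402, 0.115]
tcp_rot: [-0.0, 0.754, 0.657, -0.0]
contact_force: [0.2, 1.9, -7.4]
gripper_width: 0.507
```

```bash
python3 f.py
```

```text
t 21.9 shaker-frame TCP mm [-0.93 12.19  9.9 ] F x,y,z [ 0.35  1.25 -7.5 ] T [ 0.38 -0.1  -0.01] yaw 82.09186503271236 w 0.5093421036996865
```

servo_tool(increments=[[-0.002,0,0,0,30],[-0.004,0,0,0,30],[-0.006,0,0,0,30],[-0.008,0,0,0,30],[-0.01,0,0,0,30]])

```text
clock: 22.45
ee_pos: [0.5099, 0.2363, 0.115]
tcp_rot: [-0.0, 0.754, 0.657, -0.0]
contact_force: [0.5, 2.5, -8.3]
gripper_width: 0.513
```

```bash
python3 f.py
```

```text
t 22.55 shaker-frame TCP mm [-0.87  8.29  9.92] F x,y,z [ 0.46  1.74 -8.03] T [ 0.44 -0.13 -0.  ] yaw 82.09418761140476 w 0.5072044385762261
```

servo_tool(increments=[[-0.002,0,0.0002,0,30],[-0.004,0,0.0003,0,30],[-0.006,0,0.0004,0,30],[-0.008,0,0.0004,0,30],[-0.01,0,0.0004,0,30]])

```text
clock: 23.1
ee_pos: [0.5094, 0.2324, 0.115]
tcp_rot: [0.0, 0.754, 0.657, 0.0]
contact_force: [-0.2, 3.7, -6.5]
gripper_width: 0.508
```

```bash
python3 f.py
```

```text
t 23.2 shaker-frame TCP mm [-0.8   4.42  9.89] F x,y,z [-0.17  1.99 -6.97] T [ 0.5  -0.13  0.01] yaw 82.09888816594227 w 0.5118383044363619
```

servo_tool(increments=[[-0.0012,0,0,0,30],[-0.0025,0,0,0,30],[-0.0037,0,0,0,30],[-0.005,0,0,0,30],[-0.006,0,0,0,30]])

```text
clock: 23.75
ee_pos: [0.5089, 0.2297, 0.1148]
tcp_rot: [0.0, 0.754, 0.657, -0.0]
contact_force: [0.2, 1.3, -6.7]
gripper_width: 0.509
```

```bash
python3 f.py
```

```text
t 23.85 shaker-frame TCP mm [-0.86  1.88  9.82] F x,y,z [ 0.28  0.78 -6.78] T [ 0.19 -0.12  0.05] yaw 82.09570712170232 w 0.5085052249392846
```

servo_tool(increments=[[-0.001,0,0,0,30],[-0.002,0,0,0,30],[-0.003,0,0,0,30],[-0.004,0,0,0,30],[-0.004,0,0,0,30]])

```text
clock: 24.4
ee_pos: [0.5086, 0.228, 0.1148]
tcp_rot: [0.0, 0.754, 0.657, -0.0]
contact_force: [0.8, -1.4, -6.8]
gripper_width: 0.508
```

```bash
python3 f.py
```

```text
t 24.5 shaker-frame TCP mm [-0.88  0.26  9.8 ] F x,y,z [ 0.46 -1.92 -6.46] T [-0.23  0.04  0.05] yaw 82.0929025842898 w 0.5080306125476208
```

servo_tool(increments=[[-0.001,0,0,0,30],[-0.002,0,0,0,30],[-0.003,0,0,0,30],[-0.004,0,0,0,30],[-0.004,0,0,0,30]])

```text
clock: 25.05
ee_pos: [0.5086, 0.2272, 0.1149]
tcp_rot: [-0.0, 0.754, 0.657, 0.0]
contact_force: [-0.7, 1.7, -6.6]
gripper_width: 0.511
```

```bash
python3 f.py
```

```text
t 25.15 shaker-frame TCP mm [-0.83 -0.48  9.93] F x,y,z [-0.34  1.64 -6.56] T [ 0.3   0.02 -0.01] yaw 82.09423814185578 w 0.5075281193581879
```

servo_tool(increments=[[-0.0005,0,0,0,30],[-0.001,0,0,0,30],[-0.0015,0,0,0,30],[-0.002,0,0,0,30],[-0.002,0,0,0,30]])

```text
clock: 25.7
ee_pos: [0.5086, 0.2265, 0.115]
tcp_rot: [-0.0, 0.754, 0.657, 0.0]
contact_force: [0.5, 4.3, -6.5]
gripper_width: 0.513
```

```bash
python3 f.py
```

```text
t 25.8 shaker-frame TCP mm [-0.74 -1.27 10.  ] F x,y,z [-0.3   4.23 -6.57] T [ 0.8  -0.06 -0.03] yaw 82.08950595819043 w 0.510892411670654
```

servo_tool(increments=[[-0.0005,0,0,0,30],[-0.001,0,0,0,30],[-0.0015,0,0,0,30],[-0.002,0,0,0,30],[-0.002,0,0,0,30]])

```text
clock: 26.35
ee_pos: [0.5086, 0.2264, 0.1152]
tcp_rot: [-0.0, 0.754, 0.657, 0.001]
contact_force: [0.7, 7.4, -6.9]
gripper_width: 0.509
```

```bash
python3 f.py; python3 - <<'E'
from h import *
a=camera("scene")[100:190,300:400,::-1];b=camera("top")[140:220,120:210,::-1]
cv2.imwrite("pics/k.png",np.hstack([cv2.resize(a,(400,400),interpolation=2),cv2.resize(b,(400,400),interpolation=2)]))
E
```

```text
t 26.45 shaker-frame TCP mm [-0.72 -1.33 10.15] F x,y,z [-0.65  7.82 -5.86] T [ 1.4  -0.1  -0.08] yaw 82.08305549991125 w 0.5078115129148355
```

View pics/k.png

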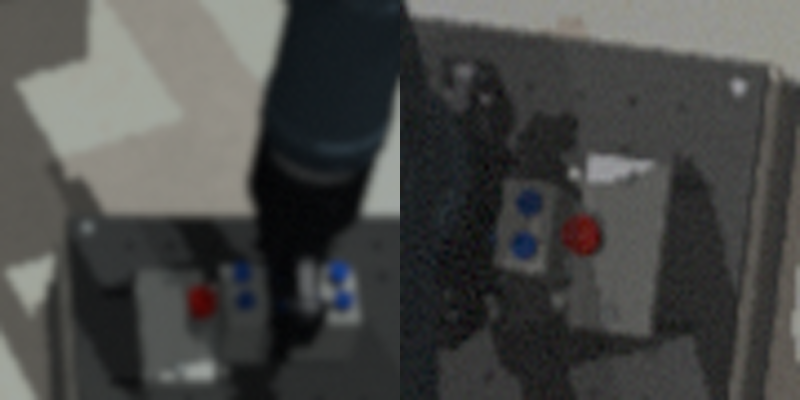

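servo_tool(increments=[[-0.0005,0,0,0,30],[-0.001,0,0,0,30],[-0.0015,0,0,0,30],[-0.0015,0,0,0,30],[-0.0015,0,0,0,30]])

```text
clock: 27.1
ee_pos: [0.5086, 0.2263, 0.1153]
tcp_rot: [-0.001, 0.754, 0.657, 0.001]
contact_force: [0.5, 9.1, -6.2]
gripper_width: 0.512
```

```bash
python3 f.py
```

```text
t 27.2 shaker-frame TCP mm [-0.68 -1.36 10.32] F x,y,z [-0.37  8.97 -6.34] T [ 1.68 -0.07 -0.12] yaw 82.07654577679683 w 0.5076793912608735
```

servo_tool(increments=[[0.001,0,0,0,30],[0.002,0,0,0,30],[0.003,0,0.0003,0,30],[0.004,0,0.0006,0,30],[0.004,0,0.0008,0,30]])

```text
clock: 27.75
ee_pos: [0.5086, 0.2265, 0.1148]
tcp_rot: [0.0, 0.754, 0.657, 0.0]
contact_force: [0.4, 4.4, -3.8]
gripper_width: 0.509
```

```bash
python3 f.py
```

```text
t 27.85 shaker-frame TCP mm [-0.72 -1.22  9.84] F x,y,z [-0.61  5.44 -3.82] T [ 0.82  0.03 -0.13] yaw 82.09204442005397 w 0.5072813651667964
```

Still against the stop. I'm easing back a little further to test whether the plunger holds the tongue.

servo_tool(increments=[[0.001,0,0,0,30],[0.002,0,0,0,30],[0.003,0,0,0,30],[0.003,0,0,0,30],[0.003,0,0,0,30]])

```text
clock: 28.4
ee_pos: [0.5086, 0.2265, 0.1148]
tcp_rot: [0.0, 0.754, 0.657, -0.001]
contact_force: [-1.4, -3.6, 0.4]
gripper_width: 0.508
```

```bash
python3 f.py
```

```text
t 28.5 shaker-frame TCP mm [-0.73 -1.17  9.78] F x,y,z [-0.66 -4.55  1.2 ] T [-0.56  0.27 -0.06] yaw 82.09132562506963 w 0.5106173142267282
```

servo_tool(increments=[[0.001,0,0,0,30],[0.002,0,0,0,30],[0.003,0,0,0,30],[0.003,0,0,0,30],[0.003,0,0,0,30]])

```text
clock: 29.05
ee_pos: [0.5089, 0.2273, 0.1148]
tcp_rot: [0.001, 0.754, 0.657, -0.001]
contact_force: [-2.2, -6.0, 2.5]
gripper_width: 0.51
```

```bash
python3 f.py
```

```text
t 29.15 shaker-frame TCP mm [-0.62 -0.42  9.77] F x,y,z [-0.83 -6.94  2.11] T [-0.85  0.24  0.  ] yaw 82.10585907146067 w 0.5087085515019576
```

servo_tool(increments=[[-0.002,0,0,0,30],[-0.004,0,0,0,30],[-0.006,0,0,0,30],[-0.007,0,0,0,30],[-0.007,0,0,0,30]])

```text
clock: 29.7
ee_pos: [0.5089, 0.227, 0.1148]
tcp_rot: [-0.0, 0.754, 0.657, 0.001]
contact_force: [0.5, 5.0, -0.9]
gripper_width: 0.508
```

```bash
python3 f.py
```

```text
t 29.8 shaker-frame TCP mm [-0.58 -0.7   9.79] F x,y,z [-0.11  4.83 -0.73] T [ 0.64  0.08 -0.07] yaw 82.09918185022481 w 0.51015475111974
```

servo_tool(increments=[[-0.001,0,0,0,30],[-0.002,0,0,0,30],[-0.003,0,0,0,30],[-0.003,0,0,0,30],[-0.003,0,0,0,30]])

```text
clock: 30.35
ee_pos: [0.5089, 0.2265, 0.1149]
tcp_rot: [-0.001, 0.754, 0.657, 0.002]
contact_force: [-0.2, 8.3, -0.4]
gripper_width: 0.51
```

```bash
python3 f.py
```

```text
t 30.45 shaker-frame TCP mm [-0.51 -1.21  9.9 ] F x,y,z [-0.79  7.68 -0.61] T [ 1.03  0.01 -0.12] yaw 82.09019368999526 w 0.51201364905461
```

servo_tool(increments=[[-0.0005,0,0,0,30],[-0.001,0,0,0,30],[-0.0015,0,0,0,30],[-0.002,0,0,0,30],[-0.002,0,0,0,30]])

```text
clock: 31.0
ee_pos: [0.5088, 0.2264, 0.115]
tcp_rot: [-0.001, 0.754, 0.657, 0.002]
contact_force: [0.8, 10.3, -1.1]
gripper_width: 0.512
```

```bash
python3 f.py
```

```text
t 31.1 shaker-frame TCP mm [-0.49 -1.26 10.05] F x,y,z [-0.33 10.33 -0.85] T [ 1.46  0.02 -0.13] yaw 82.08498780720174 w 0.5062342578489522
```

servo_tool(increments=[[0.001,0,0,0,30],[0.002,0,0,0,30],[0.003,0,0,0,30],[0.004,0,0,0,30],[0.004,0,0,0,30]])

```text
clock: 31.65
ee_pos: [0.5088, 0.2265, 0.1148]
tcp_rot: [-0.0, 0.754, 0.657, 0.001]
contact_force: [1.4, 6.5, 0.3]
gripper_width: 0.513
```

```bash
python3 f.py
```

```text
t 31.75 shaker-frame TCP mm [-0.5  -1.18  9.8 ] F x,y,z [ 0.5   6.23 -0.23] T [ 0.83 -0.01 -0.11] yaw 82.09600005358988 w 0.5084423887225457
```

servo_tool(increments=[[0.0005,0,0,0,30],[0.001,0,0,0,30],[0.001,0,0,0,30],[0.001,0,0,0,46],[0.001,0,0,0,48]], grip_force=20)

```text
clock: 32.3
ee_pos: [0.5083, 0.2252, 0.1145]
tcp_rot: [0.0, 0.754, 0.657, -0.001]
contact_force: [-0.7, -0.2, 0.4]
gripper_width: 0.557
```

servo_tool(increments=[[0,0,0,0,52],[0,0,0,0,58],[0,0,0,0,62],[0,0,0,0,62],[0,0,0,0,62]])

```text
clock: 32.8
ee_pos: [0.5084, 0.2258, 0.1145]
tcp_rot: [0.0, 0.754, 0.657, -0.0]
contact_force: [0.6, 0.2, 0.3]
gripper_width: 0.725
```

```bash
python3 f.py
```

```text
t 32.9 shaker-frame TCP mm [-0.83 -1.89  9.55] F x,y,z [0.   0.03 0.06] T [-0.02  0.02  0.  ] yaw 82.09344025596603 w 0.7273641748825519
```

servo_tool(increments=[[0,0,-0.02,0,64],[0,0,-0.08,0,64],[0,0,-0.17,0,64],[0,0,-0.28,0,64],[0,0,-0.38,0,64]])

```text
clock: 33.45
ee_pos: [0.5083, 0.2259, 0.269]
tcp_rot: [0.0, 0.754, 0.657, 0.0]
contact_force: [1.2, 1.3, -0.4]
gripper_width: 0.749
```

servo_tool(increments=[[-0.02,0,-0.02,0,64],[-0.04,0,-0.03,0,64],[-0.05,0,-0.03,0,64],[-0.05,0,-0.03,0,64],[-0.05,0,-0.03,0,64]])

```text
clock: 33.95
ee_pos: [0.505, 0.2058, 0.277]
tcp_rot: [-0.001, 0.754, 0.656, -0.001]
contact_force: [0.4, 0.3, -0.2]
gripper_width: 0.751
```

```bash
python3 - <<'E'
from h import *
print(get_state()['ee_pos'],get_state()['clock'])
c=calibration("wrist");im=camera("wrist")[:,:,::-1];np.savez("m.npz",**c);cv2.imwrite("pics/m0.png",im)
cv2.imwrite("pics/m.png",cv2.resize(im,None,fx=1.5,fy=1.5,interpolation=2))
E
```

```text
[0.50502853 0.20577597 0.27699578] 33.95
```

View pics/m.png

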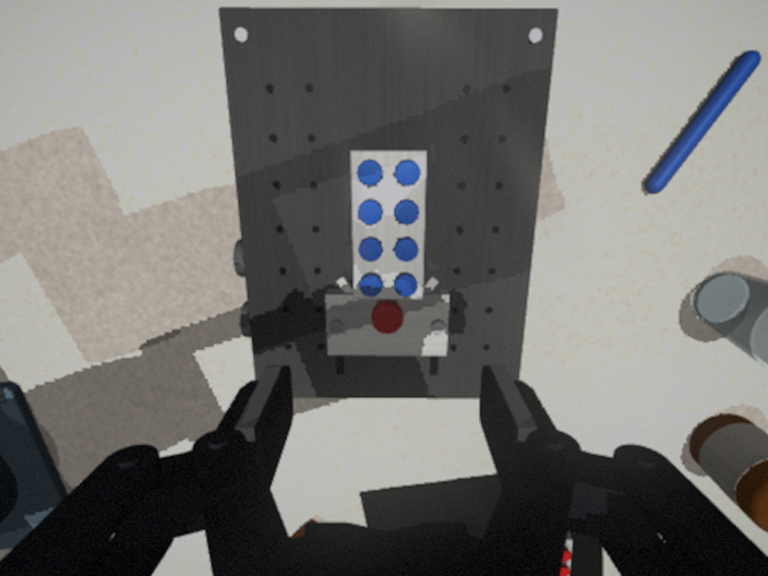

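servo_tool(increments=[[-0.08,0,0,0,64],[-0.16,0,0,0,64],[-0.22,0,0,0,64],[-0.25,0,0,0,64],[-0.25,0,0,0,64]])

```text
clock: 34.5
ee_pos: [0.4918, 0.1061, 0.2781]
tcp_rot: [-0.0, 0.755, 0.656, -0.0]
contact_force: [-0.4, 0.9, -0.9]
gripper_width: 0.742
```

servo_tool(increments=[[0,0,0,0,64],[0,0,0,0,64],[0,0,0,0,64],[0,0,0,0,64],[0,0,0,0,64]])

```text
clock: 35.0
ee_pos: [0.4919, 0.1075, 0.2785]
tcp_rot: [-0.0, 0.754, 0.657, -0.0]
contact_force: [0.5, -0.2, -1.1]
gripper_width: 0.749
```

```bash
python3 - <<'E'
from h import *
c=calibration("wrist");im=camera("wrist")[:,:,::-1].copy();np.savez("n.npz",**c);cv2.imwrite("pics/n0.png",im)
cv2.imwrite("pics/n.png",cv2.resize(im,None,fx=1.5,fy=1.5,interpolation=2))
c1=dict(np.load("m.npz"));m=cv2.imread("pics/m0.png");f=cv2.imread("pics/f0.png");cf=dict(np.load("f.npz"))
def red(I):
    I=I.astype(int);k=((I[...,2]>I[...,1]+45)&(I[...,2]>I[...,0]+45)).astype(np.uint8);k[260:]=0
    n,l,st,ce=cv2.connectedComponentsWithStats(k);i=1+np.argmax(st[1:,4]);print(st[i],ce[i]);
    return np.array([st[i,0]+st[i,2]/2-.5,st[i,1]+st[i,3]/2-.5]),ce[i]
def tri(obs):
    A=[];b=[]
    for c,p in obs:
        ff=K(c);d=c['R'].T@np.array([(p[0]-c['cx'])/ff,(p[1]-c['cy'])/ff,1]);d/=np.linalg.norm(d);o=-c['R'].T@c['t'];M=np.eye(3)-np.outer(d,d);A.append(M);b.append(M@o)
    return np.linalg.lstsq(np.vstack(A),np.hstack(b),rcond=None)[0]
pm,pn=red(m),red(im);print("knob tri",tri([(c1,pm[1]),(c,pn[1])]))
def caps(I):
    I=I.astype(int);k=((I[...,0]>I[...,2]+40)&(I[...,0]>I[...,1]+20)).astype(np.uint8);k[:,:220]=0;k[:,300:]=0;k[260:]=0
    n,l,st,ce=cv2.connectedComponentsWithStats(k);return np.array([ce[i] for i in range(1,n) if st[i,4]>40])
a=np.radians(-7.95);X=np.array([np.cos(a),np.sin(a)]);Y=np.array([-X[1],X[0]]);org=np.array([.49084,.0939])+.135*Y
for cc,I,pk in((c1,m,pm),(c,im,pn)):
    C=caps(I);P=np.array([unproj(cc,q,.158)[:2] for q in C]);k=unproj(cc,pk[1],.145)[:2]
    u,s,v=np.linalg.svd(P-P.mean(0));d=v[0];d=d*np.sign(d[1])
    print(len(C),"rack",[(P.mean(0)-org)@X*1e3,(P.mean(0)-org)@Y*1e3],"knob",[(k-org)@X*1e3,(k-org)@Y*1e3],"yaw",np.degrees(np.arctan2(d[1],d[0]))-90)
print("caps tri z", tri([(c1,caps(m).mean(0)),(c,caps(im).mean(0))]))
E
```

```text
[249 203  19  19 271] [257.7195572  212.23247232]
[246  94  23  25 441] [256.75963719 106.26984127]
knob tri [0.50148606 0.17561633 0.14532239]
8 rack [np.float64(-0.15884128703146547), np.float64(7.362785727270109)] knob [np.float64(-0.7112054162251027), np.float64(-52.72660925749616)] yaw -7.954137780024496
6 rack [np.float64(-0.21872922311672485), np.float64(-3.618219047075075)] knob [np.float64(-0.8054747912362826), np.float64(-52.61016953407916)] yaw -8.055844249331088
caps tri z [0.50962609 0.22924358 0.1243802 ]
```

View pics/n.png

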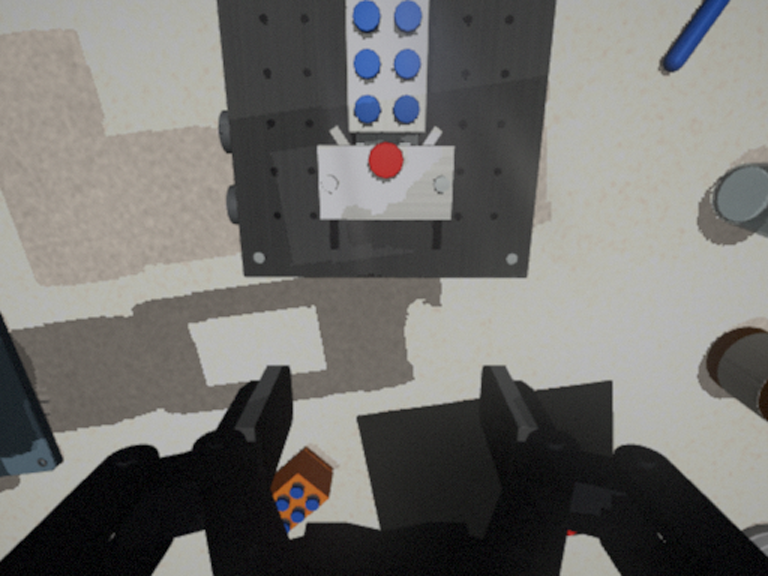

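```bash
python3 - <<'E'
from h import *
def tri(obs):
    A=[];b=[]
    for c,p in obs:
        ff=K(c);d=c['R'].T@np.array([(p[0]-c['cx'])/ff,(p[1]-c['cy'])/ff,1]);d/=np.linalg.norm(d);o=-c['R'].T@c['t'];M=np.eye(3)-np.outer(d,d);A.append(M);b.append(M@o)
    return np.linalg.lstsq(np.vstack(A),np.hstack(b),rcond=None)[0]
def caps(I):
    I=I.astype(int);k=((I[...,0]>I[...,2]+40)&(I[...,0]>I[...,1]+20)).astype(np.uint8);k[:,:220]=0;k[:,300:]=0;k[260:]=0
    n,l,st,ce=cv2.connectedComponentsWithStats(k);return np.array(sorted([tuple(ce[i]) for i in range(1,n) if st[i,4]>40],key=lambda q:-q[1]))
m=cv2.imread("pics/m0.png");n=cv2.imread("pics/n0.png");a=dict(np.load("m.npz"));b=dict(np.load("n.npz"))
A=caps(m)[:4];B=caps(n)[:4]
print(A,B,[tri([(a,A[i:i+2].mean(0)),(b,B[i:i+2].mean(0))])[2] for i in(0,2)])
# platform screws near -y not in m; use block's front edge corners by eye
print(tri([(a,(np.array([326,293])+.5)/1.5-.5),(b,(np.array([318,147])+.5)/1.5-.5)]),tri([(a,(np.array([449,295])+.5)/1.5-.5),(b,(np.array([454,146])+.5)/1.5-.5)]))
for I,o in((m,(225,180)),(n,(205,85))): pass
cv2.imwrite("pics/p.png",np.hstack([cv2.resize(m[180:245,210:310],(400,260),interpolation=2),cv2.resize(n[80:145,210:310],(400,260),interpolation=2)]))
E
```

```text
[[270.04519774 189.81920904]
 [246.72988506 189.57471264]
 [270.31052632 166.02631579]
 [246.51832461 165.96335079]] [[270.52226721  72.34412955]
 [244.51984127  72.24206349]
 [271.02214022  42.06273063]
 [244.21582734  42.04316547]] [np.float64(0.1576454385741228), np.float64(0.15800735695035928)]
[0.4593807  0.18797165 0.11289359] [0.54538693 0.17687459 0.11941789]
```

View pics/p.png

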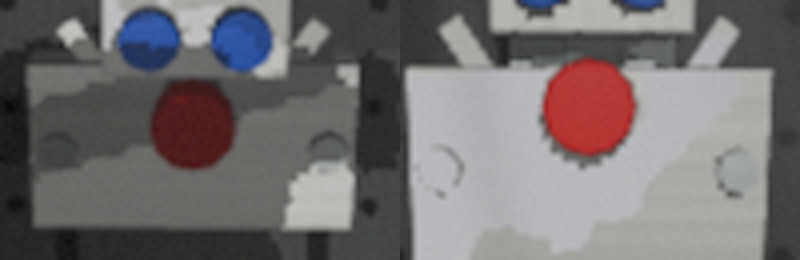

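The plunger and rack position both check out: the knob sits about 41–42 mm above the platform, and rack to knob is 60.1 mm against 60 when home. Handing in.

```bash
python3 - <<'E'
from plant import *
print(get_state()['clock'],close_job())
E
```

```text
the job is handed in; nothing more can be done
35.05 None
```

The blue-capped rack is on the shaker, pushed home against the end stop. My checks say the plunger has dropped into the notch. I let go, backed the arm off and handed the job in at 35 s of the 70 s; no verdict was reported.

**Set-down and push:** The rack touched down with a highest reading of about 11 N on the platform. I let it settle flat and gripped it again before sliding it in. The ramp took up to about 7 N (one reading of 7.8 N) and the land 1–2 N. It stopped firmly at about 9 N, and 10.3 N was the hardest sampled push.

**Pull test:** At 4.5 N outward the rack held; at 6.9 N the tool shifted about 0.75 mm. I took that as play and slip in the grip, but could not tell for certain. I then pushed back to the stop, at the same place within about 0.1 mm.

**Pictures after release:**

| Check | Measured | Expected |
|---|---|---|
| Rack origin to knob | 60.1 mm | 60 mm when home |
| Rack angle | -7.95° | -7.95°, the shaker's measured angle |
| Knob top above platform | about 40 mm, 41–42 mm after correcting for bias | 42 mm dropped, 45 mm riding |

- **Knob height:** it is only good to about 1 mm, and one block corner came out about 6 mm too low in the same method.
- **Red and orange racks:** I never touched them.

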